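# Put the washed beaker and mixing paddle on the drying rack

## Robot

A 6-joint arm with a two-finger parallel gripper is mounted at the origin on the work surface. World frame = base frame: x ahead of the robot, y to its left, z up, the work surface at z = 0. Lengths are in mm, angles in rad, forces in N, time in s.
With the tool pointing down it reaches from about 250 to 725 mm from the base axis. Payload 4 kg.
Tool frame: the origin (TCP) lies midway between the tips of the shut fingers; the grasp point (between the pads) lies 19 mm behind it; z points along the fingers, y is the line along which they close (so a half turn about z gives the same grasp; the last joint's range is limited). The gripper opens to 85 mm and grips with 20 to 120 N. Pads are 22 mm wide; open, the fingers measure 114 mm over their backs; the gripper's body (76 mm by 85 mm) begins 54 mm behind the grasp point. The pads swing forward as they close: fully open they stand 13 mm farther back than shut.
Start: joints at [1.109, 0.241, 0.005, 1.335, 0, 1.571], TCP at [222.778, 447.626, 231.306] pointing down, gripper open.
Joint ranges: [-2.72, 2.72], [-1.05, 1.87], [-1.09, 1.28], [-1.99, 2.15], [-1.42, 1.44], [-3.14, 3.14]. Speed limits (rad/s): [2.79, 2.79, 3.14, 3.14, 3.14, 3.14].

## Interface

Orientations are given as a rotation vector (axis times angle).
In Python, from rig import arm gives the robot as it stands.
- The arm moves only by the tool play_rows, never from a script. Its argument "moves" is a list that holds one entry, the list of rows, each a list of 5 numbers: the closure, from 0 (fully open) to 1 (shut), then the shift along the tool's x, y, z normalised to -1 to 1, where 1 is 0.5 m, then the turn about the tool's z normalised to -1 to 1, where 1 is 0.5 rad. A call has exactly 8 rows; each row is the pose to reach, as a shift and turn from the pose commanded when the call began, along the tool's axes at that moment; what a row does not reach only later rows make up. A row lasts 1/8 s, in which the tool goes at most 62.5 mm and 10.7 degrees, less where a joint would pass 70% of its speed; a pose out of reach is approached as far as the arm can. A call with a number of a shift or a turn outside -1 to 1 is refused whole. A call with a gripper value outside its range is refused whole. The fingers move at their own pace and stop on an object; "newtons" is the grip in N (left out, the last holds). Time passes only in rows, so rows that repeat a pose let the fingers close, or fill a call up. It gives the time, the measured TCP pose, the force, the opening and the grip force at its end, in the units of the state.
- arm.get_state(): the state, without advancing time (a new reading comes with each control period).
- arm.read_camera(name): name is "side" or "top"; returns (picture, depth): 400x640x3 uint8, red, green, blue; 400x640 float32, mm along the optical axis (not along the pixel's ray), 0 where there is no reading.
- arm.camera_params(name): a dict with "fx", "fy", "cx", "cy" (pixels), "cam_to_world" (4x4, takes a point from camera to world coordinates). Camera axes: x right, y down, z forward; pixel columns grow to the right and rows downward; lengths in mm; the calibration is good to about 2 mm. A picture is of the moment at which its call begins. camera_params takes no time and is no camera call.
- arm.sign_off(): hands the job in; it is judged then, once.
The state is a dict: "time": time; "joint_pos": joint angles; "joint_velocities": joint speeds; "tau": joint torques, N m; "eef_pos": TCP position; "orientation": TCP orientation; "contact_force": force on the tool from outside, world axes, zero at the start; "moment": the same for the moment, N m; "gripper_width": finger opening in mm; "finger_force": force on a finger pad.
Only numpy, scipy, OpenCV 4.12 (cv2) and the standard library are available. Lean on these libraries where they do the work, as an engineer would, in place of code of your own. Each camera call takes 0.05 s, during which the arm holds its last target. There are 200 camera calls.

## Task

Put the two washed things on the drying rack: turn the steel beaker lying on the ribbed mat upside down over the free peg, so that its rim sits flat on the rack, and hang the forked mixing paddle over the rack's rail, one blade on either side, square to the rail and its black hub up. Set both down rather than letting them drop, and leave the small cup on the other peg, the jar, the bottle and the mortar where they stand.

Things in the scene. Friction and masses are not known exactly. Their poses are not given: they have to be found in the camera images.
- beaker: round steel beaker, outside diameter 52 mm, length 110, wall 3 (bore 46), floor 4, 120 g. Starts lying on the mat's ribs, mouth away from the robot, axis 35 mm above the table. Origin: on its axis, outer face of its closed end; x axis runs from closed end to mouth. On the peg, x points straight down and the origin is 110 mm above the deck
- beaker_rim (a point): centre of the beaker's mouth, in the plane of the rim, 110 mm from its closed end
- paddle: fork 155 mm high, standing on two steel blades (34 mm wide along x, 6 thick, 85 high, at y = +-35, 64 clear between), joined by a roof-shaped crown (34 mm along x, 8 thick, sloping 30 deg from the ridge); above it a square black hub to grip, 20 x 20 mm, sides along x and y, from z = 109 to 155. 180 g. Origin: midway between the blades' lower ends; z to the hub, y blade to blade
- paddle_crotch (a point): underside of the paddle's ridge, in its middle, 100 mm above the paddle's origin: this rests on the rail (about 1 mm above the rail's top, as the V of the crown straddles it)
- rack: fixed wooden drying rack: deck 200 mm (x) by 260 (y), its top 14 mm above the table. Two like pegs at x = -50, y = +-70 mm (which is free varies); a round steel rail 14 mm thick runs along y at x = +50 mm, between posts at y = +-118 mm. Origin: centre of the underside; the near side is -x
- rail_top (a point): middle of the rail's length, on its top line, 135 mm above the table; at rack x = 50 mm, y = 0
- peg: the free grey upright peg on the rack, 28 mm in diameter, 75 mm tall with a tapered tip. Origin: centre of its foot, on the deck's top (14 mm above the table)
- mat: fixed grey draining mat, 150 mm (x) by 100 mm (y), 3 mm thick, with two ribs 10 mm thick along x at y = +-15 mm, their tops 13 mm above the table; they carry the beaker. Origin: centre of the underside
- small_cup: small white plastic cup, 44 mm wide, 85 mm high, standing upside down on the other peg; leave alone. Origin: centre of its rim, below
- jar: low round lidded jar, 64 mm wide, 45 mm high; leave alone. Origin: centre of the underside
- lotion: white bottle with black cap, 44 mm wide, 130 mm high; leave alone. Origin: centre of the underside
- mortar: dark wooden mortar, 140 mm wide, 85 mm high, its pestle rising to about 165 mm; leave alone. Origin: centre of the underside

How it is judged:
By the outcome, as a careful person would: the job done as asked, in the order asked, and still so for the second after the job is handed in, with the robot touching nothing.
It also fails if it takes over 67 s, if anything falls off the work surface, if the arm or the gripper's body presses on something with over 40 N, if the wrist force passes 120 N, or if a joint passes its speed limit or range.

## Working session

There is one attempt and no reset: what is moved stays moved. The work goes in short steps, Python scripts to look and compute and a tool call to move; the robot and the scene stay as the last step left them, time stands still between calls to the robot, and variables do not carry over. Pictures are saved under pics/ and viewed, at most 10 in all, crops included, and the job is handed in when it is done.

Besides the shell and the picture viewer there is one more tool, called after "Emit:" as name(argument=value, ...) on one line, values as JSON. play_rows: Moves the arm, as the interface text tells. Its arguments: {"type":"object","properties":{"moves":{"type":"array","items":{"type":"array","items":{"type":"array","items":{"type":"number"}}}},"newtons":{"type":"number"}},"required":["moves"]}

```bash
mkdir -p pics; ls; cat > h.py <<'E'
import numpy as np,cv2
from rig import arm
def look(n,f=None):
    p,d=arm.read_camera(n); K=arm.camera_params(n)
    np.savez(f'pics/{n}.npz',p=p,d=d)
    if f: cv2.imwrite(f,p[:,:,::-1])
    return p,d,K
def world(d,K):
    v,u=np.mgrid[:d.shape[0],:d.shape[1]]
    c=np.stack([(u-K['cx'])/K['fx']*d,(v-K['cy'])/K['fy']*d,d],-1)
    M=np.array(K['cam_to_world']); w=c@M[:3,:3].T+M[:3,3]; w[d==0]=np.nan
    return w
def pix(P,K):
    M=np.linalg.inv(K['cam_to_world']);q=M[:3,:3]@np.array(P)+M[:3,3]
    return q[0]/q[2]*K['fx']+K['cx'],q[1]/q[2]*K['fy']+K['cy']
E
python3 - <<'E'
from h import *
np.set_printoptions(precision=3,suppress=True)
s=arm.get_state()
for k in s: print(k,s[k])
for n in('top','side'):
    p,d,K=look(n,f'pics/{n}0.png'); print(n,K)
E
```

```text
pics
time 0.0
joint_pos [ 1.109  0.241  0.004  1.335 -0.     1.571]
joint_velocities [-0.     0.     0.    -0.001  0.     0.   ]
tau [  0.    -37.232  25.241   0.017   0.     -0.   ]
eef_pos [222.498 447.077 230.421]
orientation [-0.719 -3.058  0.003]
contact_force [-0.253 -0.391 -0.534]
moment [-0.009 -0.019  0.028]
finger_force 0.0
gripper_width 85.29089075649527
top {'fx': 498.3207848945725, 'fy': 498.3207848945725, 'cx': 313.4910153671673, 'cy': 187.48024401263575, 'cam_to_world': array([[  -0.009,   -0.983,    0.181,  365.236],
       [  -1.   ,    0.005,   -0.021,  126.68 ],
       [   0.02 ,   -0.181,   -0.983, 1438.845],
       [   0.   ,    0.   ,    0.   ,    1.   ]])}
side {'fx': 415.06414910897433, 'fy': 415.06414910897433, 'cx': 315.0547278060041, 'cy': 198.29564520075022, 'cam_to_world': array([[   0.976,   -0.131,    0.172,  446.828],
       [  -0.216,   -0.625,    0.75 , -650.453],
       [   0.009,   -0.77 ,   -0.638,  784.4  ],
       [   0.   ,    0.   ,    0.   ,    1.   ]])}
```

View pics/top0.png

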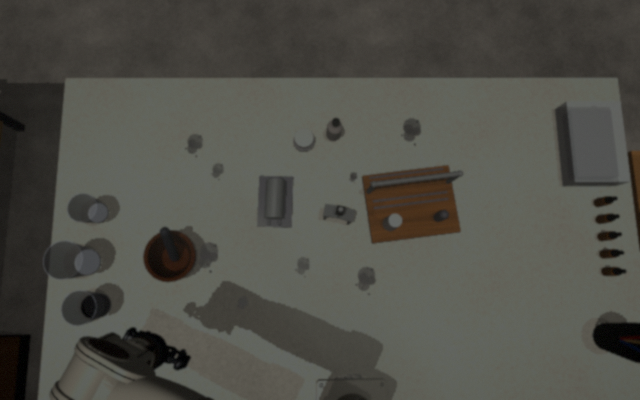

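View pics/side0.png

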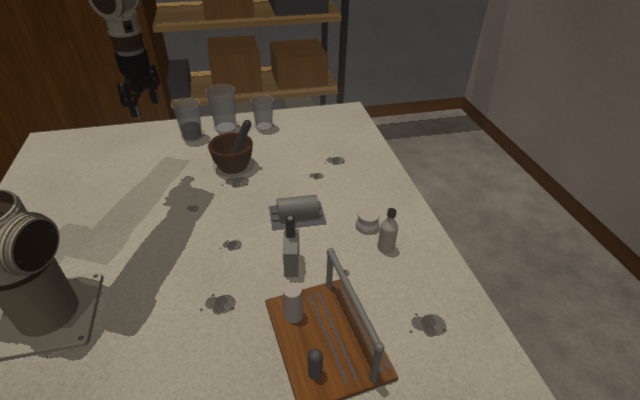

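```bash
python3 - <<'E'
from h import *
np.set_printoptions(precision=1,suppress=True)
z=np.load('pics/top.npz');K=arm.camera_params('top');w=world(z['d'],K)
c=z['p'][150:250,245:475]; cv2.imwrite('pics/crop1.png',cv2.convertScaleAbs(cv2.resize(c[:,:,::-1],None,fx=3.4,fy=3.4,interpolation=cv2.INTER_CUBIC),alpha=2))
def box(u0,u1,v0,v1,z0,z1,name,n=w):
    q=n[v0:v1,u0:u1].reshape(-1,3); q=q[(q[:,2]>z0)&(q[:,2]<z1)]
    r=cv2.minAreaRect(q[:,:2].astype(np.float32)); print(name,len(q),q.mean(0),np.median(q,0),'rect',r,'zmax',q[:,2].max()); return q
box(255,297,170,232,22,90,'beaker')
box(255,297,170,232,45,90,'beakertop')
box(255,297,170,232,-2,6,'mat?')
box(322,358,198,226,130,180,'hub')
box(322,358,198,226,60,130,'crown')
box(360,465,160,245,9,20,'deck')
box(360,470,160,200,122,150,'rail')
box(430,452,205,225,70,110,'peg')
box(385,405,210,232,85,120,'cup')
box(290,320,125,155,35,60,'jar'); box(322,350,112,140,100,140,'lotion')
print('table',np.nanmedian(w[260:280,420:520,2]))
zs=np.load('pics/side.npz');Ks=arm.camera_params('side');ws=world(zs['d'],Ks)
box(270,330,190,226,45,90,'s beakertop',ws)
box(280,302,212,280,140,180,'s hub',ws)
box(320,385,245,380,122,150,'s rail',ws)
box(300,330,340,385,60,110,'s peg',ws)
box(265,400,280,400,10,20,'s deck',ws)
print('table',np.nanmedian(ws[150:180,380:400,2]))
E
```

```text
beaker 726 [589.7 207.3  53.5] [589.2 207.4  55.2] rect ((592.2019653320312, 208.13467407226562), (51.51575469970703, 110.68604278564453), 88.13706970214844) zmax 67.64890088579955
beakertop 636 [591.4 207.1  55.6] [591.1 207.4  56.1] rect ((592.17822265625, 207.66302490234375), (48.690887451171875, 110.61972045898438), 88.50065612792969) zmax 67.64890088579955
mat? 1291 [588.8 205.2   1.7] [587.1 199.3   1.6] rect ((592.7863159179688, 207.1287384033203), (120.91162872314453, 181.1448516845703), 89.86433410644531) zmax 5.996755497437334
hub 69 [542.9  30.1 152.8] [543.1  30.3 154.4] rect ((543.8526000976562, 29.61661148071289), (19.71165657043457, 20.969179153442383), 77.99105834960938) zmax 161.5801254962007
crown 329 [542.4  30.7  94.6] [541.8  36.9  94.5] rect ((543.878662109375, 29.33308219909668), (83.85907745361328, 34.73866653442383), 77.96097564697266) zmax 129.1805593705801
deck 4742 [ 575.3 -186.7   13.9] [ 576.3 -188.9   13.8] rect ((583.0064697265625, -199.81964111328125), (203.04576110839844, 288.1468505859375), 6.9434332847595215) zmax 19.98860537880182
rail 485 [ 628.6
[... 1160 characters left out ...]
77099609375, 30.41000747680664), (23.72621726989746, 18.186403274536133), 79.3757095336914) zmax 159.28415944697372
s rail 847 [ 631.5 -195.3  132.8] [ 632.2 -203.4  133.3] rect ((630.3816528320312, -180.6796417236328), (16.72005844116211, 250.48500061035156), 7.138483047485352) zmax 138.40837951438323
s peg 236 [ 538.7 -265.7   79.7] [ 538.6 -266.8   81.9] rect ((539.0463256835938, -262.9039001464844), (25.306838989257812, 26.246505737304688), 73.224365234375) zmax 90.3184509474828
s deck 8833 [ 578.5 -202.6   13.5] [ 581.8 -206.7   13.5] rect ((581.5811767578125, -185.2334747314453), (199.95359802246094, 260.9784240722656), 6.844679355621338) zmax 19.97738810135911
table -0.524704706442094
```

View pics/crop1.png

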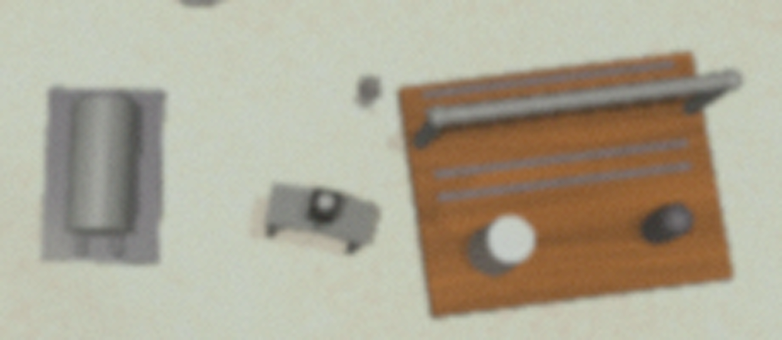

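The mat and beaker are on the left. The beaker runs along about +x, with its centre at px (275,197), world (592,207). The paddle hub is at (340,210), world (544,30). The rack is yawed about 7° with its centre at world (580,-186), the cup at (395,220) and the free peg at (441,216), world (539,-262). The measured heights and sizes match the given ones.

```bash
cat >> h.py <<'E'
from scipy.spatial.transform import Rotation as R
def go(x,y,z,yaw=None):
    s=arm.get_state(); M=R.from_rotvec(s['orientation']).as_matrix(); d=np.array([x,y,z])-s['eef_pos']
    cur=np.degrees(np.arctan2(M[1,1],M[0,1])); t=0 if yaw is None else -np.radians((yaw-cur+90)%180-90)/.5
    print('t',round(s['time'],2),'yaw',round(cur,2),'tilt',np.round(M[:2,2],3),'pos',np.round(s['eef_pos'],1),'w',round(s['gripper_width'],1),'ff',s['finger_force'],'F',np.round(s['contact_force'],1),'j6',round(s['joint_pos'][5],2))
    print('cmd',np.round(M.T@d/500,3),'turn',round(t,3))
E
python3 -c "
from h import *
go(552,209.3,200,87.5)"
```

```text
t 0.1 yaw 63.54 tilt [-0.001 -0.002] pos [222.5 447.1 230.5] w 85.3 ff 0.0 F [0.  0.3 0.2] j6 1.57
cmd [-0.802 -0.132  0.061] turn -0.836
```

Emit:
play_rows(moves=[[[0,-0.08,-0.01,0.02,-0.1],[0,-0.18,-0.03,0.06,-0.3],[0,-0.3,-0.05,0.06,-0.5],[0,-0.42,-0.07,0.06,-0.7],[0,-0.54,-0.09,0.06,-0.836],[0,-0.66,-0.11,0.06,-0.836],[0,-0.76,-0.125,0.06,-0.836],[0,-0.802,-0.132,0.06,-0.836]]], newtons=20)

```text
time: 1.1
eef_pos: [554.0, 207.7, 200.3]
orientation: [-0.074, -3.14, 0.001]
contact_force: [-0.4, -0.2, -0.9]
gripper_width: 85.1
finger_force: 0.0
```

```bash
python3 -c "
from h import *
go(552,209.3,13,87.5)"
```

```text
t 1.1 yaw 87.3 tilt [-0.001 -0.001] pos [554.  207.7 200.3] w 85.1 ff 0.0 F [-0.4 -0.2 -0.9] j6 0.41
cmd [0.004 0.003 0.375] turn -0.007
```

Emit:
play_rows(moves=[[[0,0.004,0.003,0.06,0],[0,0.004,0.003,0.16,0],[0,0.004,0.003,0.25,0],[0,0.004,0.003,0.31,0],[0,0.004,0.003,0.35,0],[0,0.004,0.003,0.37,0],[0,0.004,0.003,0.375,0],[0.1,0.004,0.003,0.375,0]]])

```text
time: 2.1
eef_pos: [550.8, 211.9, 14.5]
orientation: [0.068, 3.14, 0.001]
contact_force: [0.3, 0.1, -0.2]
gripper_width: 77.0
finger_force: 0.0
```

Emit:
play_rows(moves=[[[1,0,0,0,0],[1,0,0,0,0],[1,0,0,0,0],[1,0,0,0,0],[1,0,0,0,0],[1,0,0,0,0],[1,0,0,0,0],[1,0,0,0,0]]], newtons=20)

```text
time: 3.1
eef_pos: [551.1, 211.9, 14.9]
orientation: [0.068, 3.139, 0.002]
contact_force: [-1.4, 1.1, 6.5]
gripper_width: 52.0
finger_force: 20.7
```

```bash
python3 -c "
from h import *
go(552,209.3,33,87.5)"
```

```text
t 3.1 yaw 87.5 tilt [0.002 0.001] pos [551.1 211.9  14.9] w 52.0 ff 20.658023469150066 F [-1.4  1.1  6.5] j6 0.41
cmd [-0.002 -0.005 -0.036] turn 0.0
```

Emit:
play_rows(moves=[[[1,0,0,-0.02,0],[1,0,0,-0.06,0],[1,0,0,-0.12,0],[1,0,0,-0.18,0],[1,0,0,-0.24,0],[1,0,0,-0.28,0],[1,0,0,-0.3,0],[1,0,0,-0.3,0]]])

```text
time: 4.1
eef_pos: [550.6, 211.4, 164.2]
orientation: [0.069, 3.14, 0.0]
contact_force: [-0.2, 0.9, -1.2]
gripper_width: 52.4
finger_force: 21.2
```

```bash
python3 - <<'E'
from h import *
go(545,-186,164,97)
p,d,K=look('side','pics/x.png')
cv2.imwrite('pics/s1.png',cv2.convertScaleAbs(cv2.resize(p[60:260,200:400,::-1],None,fx=3,fy=3),alpha=1.6))
E
```

```text
t 4.1 yaw 87.48 tilt [0.001 0.   ] pos [550.6 211.4 164.2] w 52.4 ff 21.242001727223396 F [-0.2  0.9 -1.2] j6 0.41
cmd [-0.024 -0.795  0.   ] turn -0.332
```

View pics/s1.png

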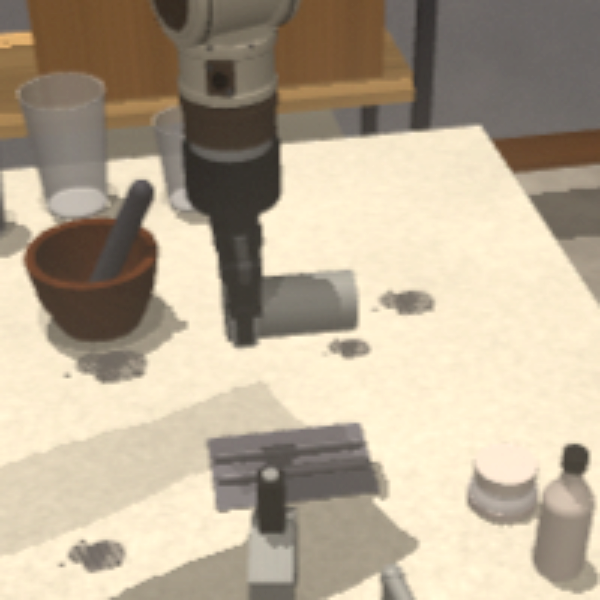

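The beaker is still horizontal in the grip (mouth at crop px 350,300), so it won't sag on its own. I'll hook its mouth under the fixed rail and lift, so it pivots in the pads.

```bash
cat >> h.py <<'E'
C0=np.array([579.8,-186.]);a0=np.radians(7)
def rk(x,y): return C0+np.array([np.cos(a0)*x-np.sin(a0)*y,np.sin(a0)*x+np.cos(a0)*y])
E
python3 -c "
from h import *
go(*rk(-150,-4),200,97)"
```

```text
t 4.15 yaw 87.48 tilt [-0.001 -0.   ] pos [550.1 211.2 163.2] w 52.3 ff 21.241835486143827 F [-0.3  0.3  0. ] j6 0.41
cmd [ 0.2   -0.849 -0.073] turn -0.332
```

Emit:
play_rows(moves=[[[1,0,0,-0.05,0],[1,0.02,-0.08,-0.075,-0.05],[1,0.05,-0.2,-0.075,-0.1],[1,0.08,-0.32,-0.075,-0.15],[1,0.11,-0.44,-0.075,-0.2],[1,0.14,-0.56,-0.075,-0.25],[1,0.16,-0.66,-0.075,-0.3],[1,0.17,-0.72,-0.075,-0.332]]])

```text
time: 5.15
eef_pos: [447.9, -146.5, 200.1]
orientation: [0.188, -3.133, -0.001]
contact_force: [1.3, -0.5, -1.5]
gripper_width: 52.3
finger_force: 21.5
```

```bash
python3 -c "
from h import *
go(*rk(-150,-4),130,97)"
```

```text
t 5.15 yaw 96.88 tilt [-0.003  0.   ] pos [ 447.9 -146.5  200.1] w 52.3 ff 21.486255582422018 F [ 1.3 -0.5 -1.5] j6 -0.44
cmd [ 0.047 -0.119  0.14 ] turn -0.004
```

Emit:
play_rows(moves=[[[1,0.02,-0.05,0.0,0],[1,0.04,-0.1,0.02,0],[1,0.047,-0.119,0.06,0],[1,0.047,-0.119,0.12,0],[1,0.047,-0.119,0.18,0],[1,0.047,-0.119,0.23,0],[1,0.047,-0.119,0.25,0],[1,0.047,-0.119,0.25,0]]])

```text
time: 6.15
eef_pos: [432.8, -206.0, 75.4]
orientation: [0.192, -3.133, -0.002]
contact_force: [-0.3, -0.4, -0.9]
gripper_width: 51.8
finger_force: 21.5
```

```bash
python3 -c "
from h import *
go(*rk(-25,-4),62,97)"
```

```text
t 6.15 yaw 97.0 tilt [-0.002  0.001] pos [ 432.8 -206.    75.4] w 51.8 ff 21.48683488368988 F [-0.3 -0.4 -0.9] j6 -0.57
cmd [-0.247 -0.004  0.026] turn 0.0
```

Emit:
play_rows(moves=[[[1,0,-0.004,0.026,0],[1,-0.02,-0.004,0.026,0],[1,-0.06,-0.004,0.026,0],[1,-0.11,-0.004,0.026,0],[1,-0.16,-0.004,0.026,0],[1,-0.21,-0.004,0.026,0],[1,-0.24,-0.004,0.026,0],[1,-0.247,-0.004,0.026,0]]])

```text
time: 7.15
eef_pos: [558.3, -193.1, 63.6]
orientation: [-0.193, 3.134, -0.001]
contact_force: [-1.0, -0.2, -0.9]
gripper_width: 52.2
finger_force: 21.5
```

```bash
python3 -c "
from h import *
import math
go(*rk(-25,-4),62,97)
for th in range(0,91,15):
    t=math.radians(th);s=75
    P=(50-s*math.cos(t)-33*math.sin(t),128+s*math.sin(t)-33*math.cos(t)); print(th,np.round(P,1)); go(*rk(P[0],-4),P[1]-20,97)
" | grep -v '^t '; 
```

```text
cmd [0.006 0.001 0.003] turn 0.002
0 [-25.  95.]
cmd [ 0.005  0.001 -0.023] turn 0.002
15 [-31.  115.5]
cmd [ 0.017  0.001 -0.064] turn 0.002
30 [-31.5 136.9]
cmd [ 0.018  0.001 -0.107] turn 0.002
45 [-26.4 157.7]
cmd [ 0.008  0.001 -0.148] turn 0.002
60 [-16.1 176.5]
cmd [-0.013  0.001 -0.186] turn 0.002
75 [ -1.3 191.9]
cmd [-0.042  0.001 -0.217] turn 0.002
90 [ 17. 203.]
cmd [-0.079  0.001 -0.239] turn 0.002
```

Emit:
play_rows(moves=[[[1,0.005,0.001,-0.01,0],[1,0.006,0.001,-0.023,0],[1,0.013,0.001,-0.045,0],[1,0.017,0.001,-0.064,0],[1,0.018,0.001,-0.086,0],[1,0.018,0.001,-0.107,0],[1,0.014,0.001,-0.128,0],[1,0.008,0.001,-0.148,0]]])

```text
time: 8.15
eef_pos: [552.4, -193.3, 137.8]
orientation: [0.192, -3.135, -0.0]
contact_force: [-0.5, 0.5, -3.8]
gripper_width: 52.1
finger_force: 23.2
```

```bash
python3 - <<'E'
from h import *
import math
go(0,0,0)
p,d,K=look('side','pics/x.png')
cv2.imwrite('pics/s2.png',cv2.convertScaleAbs(cv2.resize(p[200:400,220:420,::-1],None,fx=3,fy=3),alpha=1.6))
for th in (45,60,75,90,94):
    t=math.radians(th);s=75
    P=(50-s*math.cos(t)-33*math.sin(t),128+s*math.sin(t)-33*math.cos(t)); print(th,np.round(P,1)); go(*rk(P[0],-4),P[1]-20,97)
E
```

```text
t 8.15 yaw 97.0 tilt [-0.001 -0.   ] pos [ 552.4 -193.3  137.8] w 52.1 ff 23.18347966298461 F [-0.5  0.5 -3.8] j6 -0.46
cmd [1.049 0.518 0.276] turn 0
45 [-26.4 157.7]
t 8.2 yaw 97.02 tilt [ 0.001 -0.001] pos [ 553.2 -193.4  139.2] w 52.6 ff 23.470862600952387 F [-2.5 -0.3 -1.7] j6 -0.46
cmd [-0.002  0.     0.003] turn 0.001
60 [-16.1 176.5]
t 8.2 yaw 97.02 tilt [ 0.001 -0.001] pos [ 553.2 -193.4  139.2] w 52.6 ff 23.470862600952387 F [-2.5 -0.3 -1.7] j6 -0.46
cmd [-0.023  0.    -0.034] turn 0.001
75 [ -1.3 191.9]
t 8.2 yaw 97.02 tilt [ 0.001 -0.001] pos [ 553.2 -193.4  139.2] w 52.6 ff 23.470862600952387 F [-2.5 -0.3 -1.7] j6 -0.46
cmd [-0.052  0.    -0.065] turn 0.001
90 [ 17. 203.]
t 8.2 yaw 97.02 tilt [ 0.001 -0.001] pos [ 553.2 -193.4  139.2] w 52.6 ff 23.470862600952387 F [-2.5 -0.3 -1.7] j6 -0.46
cmd [-0.089  0.    -0.087] turn 0.001
94 [ 22.3 205.1]
t 8.2 yaw 97.02 tilt [ 0.001 -0.001] pos [ 553.2 -193.4  139.2] w 52.6 ff 23.470862600952387 F [-2.5 -0.3 -1.7] j6 -0.46
cmd [-0.099  0.    -0.092] turn 0.001
```

View pics/s2.png

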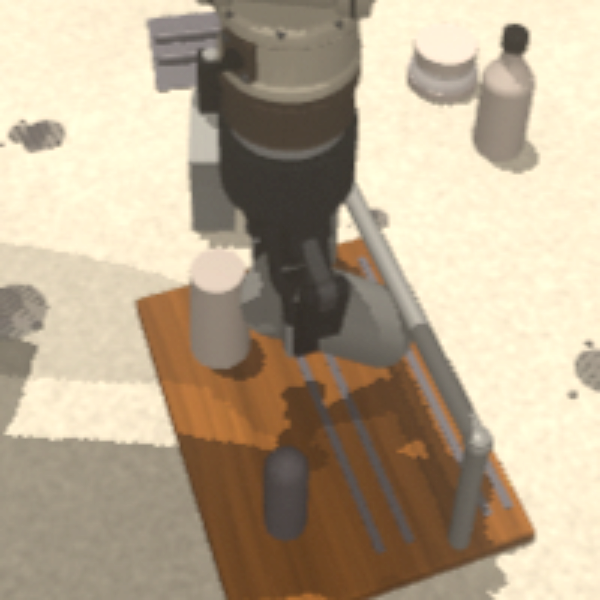

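The beaker now tilts mouth-down under the rail (crop px 370,320), so the pivot is working. I'll continue.

Emit:
play_rows(moves=[[[1,-0.01,0,-0.018,0],[1,-0.023,0,-0.034,0],[1,-0.037,0,-0.05,0],[1,-0.052,0,-0.065,0],[1,-0.07,0,-0.077,0],[1,-0.089,0,-0.087,0],[1,-0.094,0,-0.09,0],[1,-0.094,0,-0.09,0]]])

```text
time: 9.2
eef_pos: [599.5, -187.5, 182.4]
orientation: [-0.192, 3.135, -0.0]
contact_force: [-2.3, 0.2, -1.3]
gripper_width: 52.0
finger_force: 23.4
```

```bash
python3 - <<'E'
from h import *
go(*rk(-25,-4),183,97)
for n in ('top','side'):
    p,d,K=look(n,'pics/x.png'); w=world(d,K); q=w.reshape(-1,3)-[*C0,0]
    c,s=np.cos(a0),np.sin(a0); r=np.stack([c*q[:,0]+s*q[:,1],-s*q[:,0]+c*q[:,1],q[:,2]],-1)
    for z0 in range(105,215,10):
        m=(abs(r[:,1]+4)<30)&(abs(r[:,2]-z0)<5)&(r[:,0]>-40)&(r[:,0]<42)
        if m.sum()>3: print(n,z0,m.sum(),np.round(np.percentile(r[m,0],[2,50,98]),1),np.round(np.percentile(r[m,1],[2,98]),1))
cv2.imwrite('pics/s3.png',cv2.convertScaleAbs(cv2.resize(p[180:380,220:420,::-1],None,fx=3,fy=3),alpha=1.6))
E
```

```text
t 9.2 yaw 97.01 tilt [ 0.001 -0.   ] pos [ 599.5 -187.5  182.4] w 52.0 ff 23.403921872377396 F [-2.3  0.2 -1.3] j6 -0.43
cmd [ 0.089 -0.    -0.001] turn 0.0
top 105 5 [-5.7  8.1 18.1] [-8.9 20.1]
top 115 20 [-7.8  0.8 22.6] [-3.9 20.2]
top 125 16 [-7.3  1.2 20.4] [-11.1  19.7]
top 135 14 [-7.5  2.6 19.1] [-2.4 19.3]
top 145 12 [-7.8 -0.5 14.3] [-7.2 19.9]
top 155 19 [-8.   0.7 15.7] [-10.   19.8]
top 165 11 [-8.1 -3.9 10.4] [-12.2  19.4]
top 175 13 [-8.1 -1.2  9.8] [-7.9 18. ]
top 185 14 [-7.8 -2.9  6.6] [-10.6  17.1]
top 195 12 [-7.8 -1.3  8.7] [-6.6 20.9]
top 205 18 [-7.5 -0.3  7.8] [-12.1  22.9]
side 105 36 [-5.8  8.5 35.7] [-29.9  -6.1]
side 115 83 [-6.2 10.8 37.7] [-31.   -3.9]
side 125 80 [-5.9  8.6 36.7] [-30.6  -2.1]
side 135 87 [-6.1  8.3 39.1] [-30.5  -1.9]
side 145 83 [-5.9  7.9 36.1] [-30.2  -1.1]
side 155 90 [-5.9  9.1 37.3] [-30.8   0.2]
side 165 90 [-6.1  8.4 33.6] [-30.6   0.7]
side 175 70 [-6.3  2.4 24.1] [-30.2   1.8]
side 185 55 [-6.6  0.  11. ] [-28.8   4.1]
side 195 59 [-6.6  0.1  9.9] [-31.6   4.2]
side 205 56 [-6.9 -0.3 10.2] [-30.   -4.6]
```

View pics/s3.png

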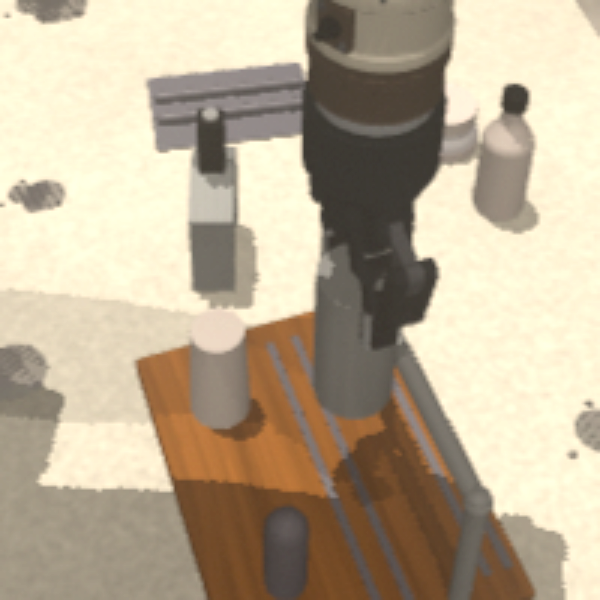

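The beaker is vertical: its near edge stays at rack x ≈ -6 at every height. Next I'll carry it over the free peg.

```bash
python3 -c "
from h import *
go(*rk(-50.3,-70),200,97)"
```

```text
t 9.3 yaw 97.0 tilt [0.001 0.   ] pos [ 599.4 -187.6  182.4] w 52.1 ff 23.38376021012664 F [-1.3  0.3 -1.8] j6 -0.43
cmd [ 0.139 -0.132 -0.035] turn 0.0
```

Emit:
play_rows(moves=[[[1,0.01,0,-0.015,0],[1,0.03,-0.01,-0.035,0],[1,0.06,-0.04,-0.035,0],[1,0.09,-0.07,-0.035,0],[1,0.115,-0.1,-0.035,0],[1,0.135,-0.125,-0.035,0],[1,0.139,-0.132,-0.035,0],[1,0.139,-0.132,-0.035,0]]])

```text
time: 10.3
eef_pos: [538.2, -261.8, 199.6]
orientation: [-0.191, 3.136, 0.001]
contact_force: [0.5, 0.3, -1.1]
gripper_width: 52.2
finger_force: 23.4
```

```bash
python3 - <<'E'
from h import *
go(*rk(-50.3,-70),110,97)
for n in ('side','top'):
    p,d,K=look(n,'pics/x.png'); w=world(d,K); q=w.reshape(-1,3)-[*C0,0]
    c,s=np.cos(a0),np.sin(a0); r=np.stack([c*q[:,0]+s*q[:,1],-s*q[:,0]+c*q[:,1],q[:,2]],-1)
    for z0 in range(105,215,10):
        m=(abs(r[:,1]+70)<32)&(abs(r[:,2]-z0)<5)&(r[:,0]>-100)&(r[:,0]<0)
        if m.sum()>3: print(n,z0,m.sum(),np.round(np.percentile(r[m,0],[2,98]),1),np.round(np.percentile(r[m,1],[2,98]),1))
E
```

```text
t 10.3 yaw 96.97 tilt [0. 0.] pos [ 538.2 -261.8  199.6] w 52.2 ff 23.436310663819313 F [ 0.5  0.3 -1.1] j6 -0.57
cmd [-0.001  0.     0.179] turn -0.001
side 125 71 [-74.3 -28.6] [-96.2 -66.8]
side 135 86 [-74.2 -30. ] [-96.3 -70. ]
side 145 91 [-74.8 -28.4] [-96.7 -72.1]
side 155 86 [-75.  -29.4] [-96.5 -72.5]
side 165 103 [-75.5 -31.9] [-96.6 -71.5]
side 175 96 [-75.5 -30. ] [-96.7 -70.4]
side 185 86 [-75.6 -36.2] [-96.8 -72. ]
side 195 55 [-75.9 -57.7] [-94.6 -66.8]
side 205 53 [-76.2 -59.4] [-101.1  -71.1]
top 125 12 [-72.7 -38.3] [-62.1 -47.4]
top 135 21 [-75.9 -40.5] [-70.2 -45.1]
top 145 14 [-75.5 -45.5] [-66.1 -45.2]
top 155 10 [-74.2 -54.8] [-62.4 -45.8]
top 165 15 [-77.  -58.8] [-69.4 -47.8]
top 175 11 [-73.5 -59.5] [-59.5 -47.9]
top 185 12 [-76.8 -61.7] [-72.3 -49. ]
top 195 9 [-73.6 -34.7] [-60.3 -49.4]
top 205 12 [-75.8 -60.1] [-62.7 -40.6]
```

Emit:
play_rows(moves=[[[1,0,0,0.02,0],[1,0,0,0.05,0],[1,0,0,0.09,0],[1,0,0,0.13,0],[1,0,0,0.16,0],[1,0,0,0.185,0],[1,0,0,0.2,0],[1,0,0,0.204,0]]])

```text
time: 11.4
eef_pos: [538.1, -261.5, 97.4]
orientation: [0.192, -3.135, -0.0]
contact_force: [0.4, -0.6, -1.4]
gripper_width: 52.3
finger_force: 23.4
```

```bash
python3 -c "
from h import *
go(*rk(-50.3,-70),92,97)"
```

```text
t 11.4 yaw 97.01 tilt [-0.  0.] pos [ 538.1 -261.5   97.4] w 52.3 ff 23.433625381439924 F [ 0.4 -0.6 -1.4] j6 -0.57
cmd [-0.001 -0.     0.011] turn 0.0
```

Now slowly lower about 1 mm per row until contact.

Emit:
play_rows(moves=[[[1,0,0,0.002,0],[1,0,0,0.004,0],[1,0,0,0.006,0],[1,0,0,0.008,0],[1,0,0,0.01,0],[1,0,0,0.011,0],[1,0,0,0.012,0],[1,0,0,0.012,0]]])

```text
time: 12.4
eef_pos: [538.1, -261.6, 91.7]
orientation: [0.192, -3.136, -0.0]
contact_force: [-0.7, 0.7, -0.2]
gripper_width: 52.4
finger_force: 23.4
```

```bash
python3 -c "
from h import *
go(*rk(-50.3,-70),92,97)
p,d,K=look('side','pics/x.png');w=world(d,K)
q=w[(abs(w[...,0]-538)<60)&(abs(w[...,1]+270)<45)&(abs(w[...,2]-20)<25)]
c,s=np.cos(a0),np.sin(a0);r=q[:,:2]-C0;r=np.c_[c*r[:,0]+s*r[:,1],-s*r[:,0]+c*r[:,1]]
"
```

```text
t 12.4 yaw 97.0 tilt [-0.  0.] pos [ 538.1 -261.6   91.7] w 52.4 ff 23.437951784580946 F [-0.7  0.7 -0.2] j6 -0.57
cmd [-0.001 -0.    -0.001] turn -0.0
```

Emit:
play_rows(moves=[[[1,0,0,0.001,0],[1,0,0,0.002,0],[1,0,0,0.003,0],[1,0,0,0.004,0],[1,0,0,0.005,0],[1,0,0,0.005,0],[1,0,0,0.005,0],[1,0,0,0.005,0]]])

```text
time: 13.45
eef_pos: [539.4, -261.6, 91.0]
orientation: [-0.192, 3.133, -0.001]
contact_force: [-0.0, 2.2, 7.1]
gripper_width: 52.2
finger_force: 24.1
```

Emit:
play_rows(moves=[[[1,0,0,0.002,0],[1,0,0,0.003,0],[1,0,0,0.003,0],[1,0,0,0.0,0],[1,0,0,-0.003,0],[0.5,0,0,-0.004,0],[0,0,0,-0.004,0],[0,0,0,-0.004,0]]])

```text
time: 14.45
eef_pos: [537.7, -261.6, 90.6]
orientation: [0.192, -3.134, -0.001]
contact_force: [0.8, 0.2, 0.3]
gripper_width: 84.5
finger_force: 0.0
```

Emit:
play_rows(moves=[[[0,0,0,0,0],[0,0,0,-0.04,0],[0,0,0,-0.1,0],[0,0,0,-0.18,0],[0,0,0,-0.26,0],[0,0,0,-0.32,0],[0,0,0,-0.34,0],[0,0,0,-0.34,0]]])

```text
time: 15.45
eef_pos: [538.3, -261.6, 261.1]
orientation: [-0.192, 3.135, -0.0]
contact_force: [0.2, -0.6, -0.5]
gripper_width: 85.4
finger_force: 0.0
```

```bash
python3 - <<'E'
from h import *
go(544.3,30,250,78)
for n in ('side','top'):
    p,d,K=look(n,'pics/x.png'); w=world(d,K); q=w.reshape(-1,3)-[*C0,0]
    c,s=np.cos(a0),np.sin(a0); r=np.stack([c*q[:,0]+s*q[:,1],-s*q[:,0]+c*q[:,1],q[:,2]],-1)
    for z0 in range(22,140,14):
        m=(abs(r[:,1]+70)<32)&(abs(r[:,2]-z0)<6)&(r[:,0]>-100)&(r[:,0]<0)
        if m.sum()>3: print(n,z0,m.sum(),np.round(np.percentile(r[m,0],[2,98]),1),np.round(np.percentile(r[m,1],[2,98]),1),r[m,2].max())
    if n=='side': cv2.imwrite('pics/s4.png',cv2.convertScaleAbs(cv2.resize(p[180:400,220:420,::-1],None,fx=2.7,fy=2.7),alpha=1.6))
    m=w.reshape(-1,3); m=m[(m[:,2]>138)&(m[:,2]<175)&(abs(m[:,0]-544)<30)&(abs(m[:,1]-30)<30)]; print('hub',cv2.minAreaRect(m[:,:2].astype(np.float32)))
E
```

```text
t 15.45 yaw 97.0 tilt [ 0. -0.] pos [ 538.3 -261.6  261.1] w 85.4 ff 0.0 F [ 0.2 -0.6 -0.5] j6 -0.57
cmd [-0.083  0.577  0.022] turn 0.663
side 22 107 [-90.2  -8.7] [-99.6 -58.1] 27.78363327807631
side 36 83 [-73.8 -27.8] [-96.8 -70.3] 41.875744857777136
side 50 82 [-74.2 -28.5] [-96.1 -68.8] 55.690255541138754
side 64 94 [-74.3 -29.9] [-96.5 -69.7] 69.94167563667963
side 78 94 [-74.3 -28.7] [-96.2 -70.4] 83.99405924419182
side 92 95 [-74.6 -29.5] [-96.5 -71.3] 97.91016157988315
side 106 103 [-73.9 -26. ] [-96.5 -74.3] 111.90680864965009
side 120 684 [-72.8 -25.8] [-95.4 -47.9] 125.97311724023803
hub ((538.8414916992188, 31.59109878540039), (21.256622314453125, 6.567044258117676), 85.77119445800781)
top 22 104 [-97.2  -2.6] [-98.4 -38.5] 27.89655174955965
top 36 21 [-75.9 -31.3] [-68.2 -46. ] 41.36477233881146
top 50 22 [-74.4 -29.8] [-66.6 -45.2] 55.232314247095246
top 64 23 [-75.7 -32.4] [-69.1 -45.8] 68.73163182652638
top 78 20 [-73.6 -29.3] [-60.8 -45.6] 83.67249986422144
top 92 25 [-76.  -36.3] [-71.4 -45.8] 97.16954979921502
top 106 28 [-75.2 -30.2] [-65.8 -46.6] 111.94951652727991
top 120 178 [-73.2 -36.7] [-96.1 -47.1] 125.75738054923181
top 134 10 [-73.4 -34.6] [-83.8 -50.5] 131.22969723830715
hub ((543.865478515625, 29.715219497680664), (19.558961868286133, 20.462549209594727), 78.34928894042969)
```

View pics/s4.png

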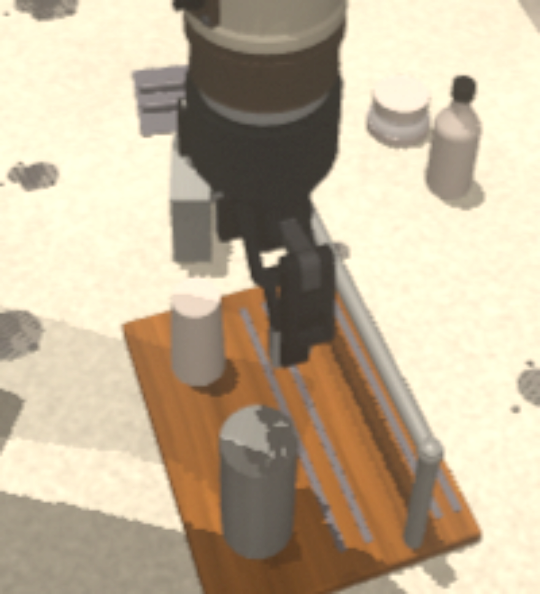

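The beaker stands upright over the peg with its rim flat on the deck (crop px 258,480) and its top at z≈124. Now the paddle.

Emit:
play_rows(moves=[[[0,-0.01,0.04,0,0.05],[0,-0.02,0.12,0,0.15],[0,-0.03,0.22,0.01,0.25],[0,-0.05,0.34,0.02,0.4],[0,-0.065,0.45,0.022,0.55],[0,-0.075,0.54,0.022,0.663],[0,-0.083,0.577,0.022,0.663],[0,-0.083,0.577,0.022,0.663]]])

```text
time: 16.55
eef_pos: [543.9, 30.5, 249.2]
orientation: [-0.324, -3.123, 0.001]
contact_force: [0.8, -0.1, 0.4]
gripper_width: 85.5
finger_force: 0.0
```

```bash
python3 -c "
from h import *
go(544.3,29.9,117,78)"
```

```text
t 16.55 yaw 78.16 tilt [-0.002 -0.001] pos [543.9  30.5 249.2] w 85.5 ff 0.0 F [ 0.8 -0.1  0.4] j6 0.26
cmd [-0.002 -0.001  0.264] turn 0.006
```

Emit:
play_rows(moves=[[[0,0,0,0.04,0],[0,0,0,0.12,0],[0,0,0,0.19,0],[0,0,0,0.24,0],[0,0,0,0.26,0],[0,0,0,0.264,0],[0,0,0,0.264,0],[0.3,0,0,0.264,0]]])

```text
time: 17.55
eef_pos: [545.1, 29.8, 119.5]
orientation: [0.328, 3.122, 0.0]
contact_force: [-0.1, 0.9, -0.2]
gripper_width: 69.3
finger_force: 0.0
```

Emit:
play_rows(moves=[[[0.5,0,0,0,0],[1,0,0,0,0],[1,0,0,0,0],[1,0,0,0,0],[1,0,0,0,0],[1,0,0,0,0],[1,0,0,0,0],[1,0,0,0,0]]], newtons=40)

```text
time: 18.55
eef_pos: [544.3, 30.0, 118.5]
orientation: [0.328, 3.124, 0.001]
contact_force: [-0.2, 2.0, 2.8]
gripper_width: 19.4
finger_force: 45.1
```

```bash
python3 -c "
from h import *
go(*rk(50,0),275,7)"
```

```text
t 18.55 yaw 78.01 tilt [0. 0.] pos [544.3  30.  118.5] w 19.4 ff 45.12441337108612 F [-0.2  2.   2.8] j6 0.26
cmd [-0.254 -0.375 -0.313] turn 2.479
```

Emit:
play_rows(moves=[[[1,0,0,-0.02,0],[1,0,0,-0.07,0],[1,0,0,-0.14,0.1],[1,0,0,-0.21,0.3],[1,0,0,-0.27,0.5],[1,0,0,-0.31,0.7],[1,0,0,-0.33,0.9],[1,0,0,-0.33,1]]])

```text
time: 19.55
eef_pos: [544.5, 29.5, 284.6]
orientation: [1.094, 2.943, 0.0]
contact_force: [0.0, 0.6, -2.0]
gripper_width: 19.4
finger_force: 44.7
```

```bash
python3 -c "
from h import *
go(*rk(50,0),283,7)"
```

```text
t 19.55 yaw 49.23 tilt [ 0.002 -0.001] pos [544.5  29.5 284.6] w 19.4 ff 44.722620248794556 F [ 0.   0.6 -2. ] j6 0.77
cmd [-0.402 -0.206  0.004] turn 1.474
```

Emit:
play_rows(moves=[[[1,-0.03,-0.015,0,0.1],[1,-0.09,-0.045,0,0.2],[1,-0.16,-0.08,0,0.35],[1,-0.23,-0.12,0,0.5],[1,-0.3,-0.155,0,0.65],[1,-0.36,-0.185,0,0.8],[1,-0.395,-0.203,0,0.95],[1,-0.402,-0.206,0.003,1]]])

```text
time: 20.55
eef_pos: [629.5, -181.8, 280.6]
orientation: [-1.79, -2.58, 0.002]
contact_force: [-0.4, 0.3, -2.4]
gripper_width: 19.5
finger_force: 44.6
```

```bash
python3 -c "
from h import *
go(*rk(50,0),283,7)"
```

```text
t 20.55 yaw 20.49 tilt [-0.002 -0.   ] pos [ 629.5 -181.8  280.6] w 19.5 ff 44.627689719200134 F [-0.4  0.3 -2.4] j6 0.93
cmd [ 0.004  0.001 -0.005] turn 0.471
```

Emit:
play_rows(moves=[[[1,0.001,0,0,0.1],[1,0.002,0,0,0.25],[1,0.002,0,0,0.4],[1,0.002,0,0,0.471],[1,0.002,0,0,0.471],[1,0.002,0,0,0.471],[1,0.002,0,0,0.471],[1,0.002,0,0,0.471]]])

```text
time: 21.55
eef_pos: [629.3, -178.3, 281.8]
orientation: [-2.077, -2.357, 0.0]
contact_force: [-0.1, 0.0, -1.8]
gripper_width: 19.6
finger_force: 44.6
```

```bash
python3 - <<'E'
from h import *
go(*rk(50,0),190,7)
for n in ('side','top'):
    p,d,K=look(n,'pics/x.png'); w=world(d,K); q=w.reshape(-1,3)-[*C0,0]
    c,s=np.cos(a0),np.sin(a0); r=np.stack([c*q[:,0]+s*q[:,1],-s*q[:,0]+c*q[:,1],q[:,2]],-1)
    for z0 in (128,155,170,185,200,215,230,245,260):
        for x0 in (15,85):
            m=(abs(r[:,1])<(100 if z0==128 else 40))&(abs(r[:,2]-z0)<7)&(abs(r[:,0]-(50 if z0==128 else x0))<25)
            if m.sum()>3: print(n,z0,x0,m.sum(),np.round(np.percentile(r[m,0],[2,98]),1),np.round(np.percentile(r[m,1],[2,98]),1))
    if n=='side': cv2.imwrite('pics/s5.png',cv2.convertScaleAbs(cv2.resize(p[120:400,220:440,::-1],None,fx=2.1,fy=2.1),alpha=1.6))
E
```

```text
t 21.55 yaw 7.23 tilt [-0. -0.] pos [ 629.3 -178.3  281.8] w 19.6 ff 44.58131790161133 F [-0.1  0.  -1.8] j6 1.17
cmd [-0.003 -0.     0.184] turn 0.008
side 128 15 453 [44.7 57.6] [-98.2  57.3]
side 128 85 453 [44.7 57.6] [-98.2  57.3]
side 170 15 47 [13.8 19.6] [-15.8  17.4]
side 170 85 56 [83.3 88.1] [-16.3  16.9]
side 185 15 48 [13.4 18.4] [-16.4  14.2]
side 185 85 55 [83.  87.9] [-16.4  15.8]
side 200 15 48 [13.4 17.9] [-16.5  14.4]
side 200 85 61 [83.  88.8] [-16.2  16.6]
side 215 15 56 [13.1 19.2] [-15.8  16. ]
side 215 85 61 [83.2 88.8] [-16.6  16.1]
side 230 15 58 [13.2 18.4] [-16.1  17.4]
side 230 85 42 [82.7 88.4] [-16.8   4.2]
side 245 15 107 [ 9.8 25.6] [-16.4  17.7]
side 245 85 70 [75.4 93.4] [-16.3  16.3]
side 260 15 247 [18.3 39.7] [-16.   18.2]
side 260 85 127 [61.1 84.4] [-16.  14.]
top 128 15 154 [43.4 56.5] [-11.6  97.2]
top 128 85 154 [43.4 56.5] [-11.6  97.2]
top 170 15 12 [11.9 17.8] [-14.2  17.5]
top 170 85 10 [81.9 86.5] [-3.7 16.7]
top 185 15 12 [11.5 15.3] [-13.6  17.5]
top 185 85 10 [80.9 83.7] [ 0.5 17. ]
top 200 15 15 [11.6 16.8] [-11.7  17.3]
top 200 85 8 [82.2 85.8] [ 4. 17.]
top 215 15 13 [11.7 16.5] [-14.1  17.7]
top 215 85 6 [82.  86.3] [ 6.8 16.5]
top 230 15 6 [12.3 17.4] [12.9 18.6]
top 230 85 5 [82.7 86.2] [12.6 17.7]
top 245 15 50 [ 8.  22.6] [-17.3  17. ]
top 245 85 28 [79.8 92.3] [-9.5 17.4]
top 260 15 103 [13.  39.1] [-11.   17.9]
top 260 85 62 [60.4 85.7] [-3.2 17.3]
```

View pics/s5.png

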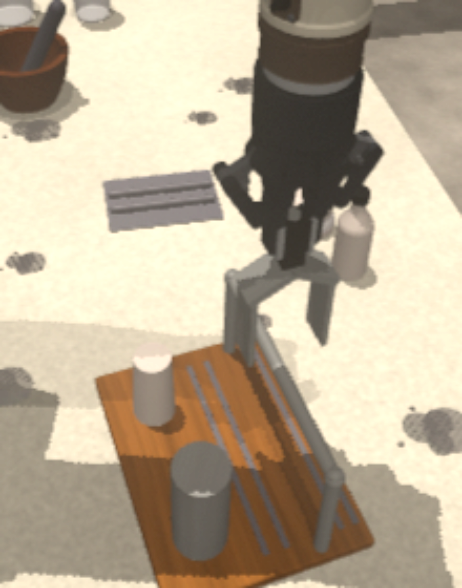

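The paddle straddles the rail. Seen from the same cameras, the blade centre is within about 1 mm of the rail. Lowering it.

Emit:
play_rows(moves=[[[1,0,0.001,0.02,0.008],[1,0,0.001,0.05,0.008],[1,0,0.001,0.09,0.008],[1,0,0.001,0.14,0.008],[1,0,0.001,0.18,0.008],[1,0,0.001,0.215,0.008],[1,0,0.001,0.232,0.008],[1,0,0.001,0.236,0.008]]])

```text
time: 22.65
eef_pos: [629.4, -178.1, 163.0]
orientation: [-2.081, -2.352, 0.001]
contact_force: [0.1, -0.7, -0.8]
gripper_width: 19.9
finger_force: 44.6
```

Emit:
play_rows(moves=[[[1,0,0,0.003,0],[1,0,0,0.006,0],[1,0,0,0.009,0],[1,0,0,0.011,0],[1,0,0,0.013,0],[1,0,0,0.015,0],[1,0,0,0.016,0],[1,0,0,0.016,0]]])

```text
time: 23.65
eef_pos: [629.8, -178.2, 155.7]
orientation: [-2.082, -2.353, 0.0]
contact_force: [-0.7, 0.2, -0.8]
gripper_width: 19.4
finger_force: 44.6
```

Emit:
play_rows(moves=[[[1,0,0,0.001,0],[1,0,0,0.002,0],[1,0,0,0.003,0],[1,0,0,0.004,0],[1,0,0,0.004,0],[1,0,0,0.005,0],[1,0,0,0.005,0],[1,0,0,0.005,0]]])

```text
time: 24.65
eef_pos: [629.9, -178.3, 154.5]
orientation: [2.081, 2.352, 0.001]
contact_force: [-2.3, 0.8, 4.6]
gripper_width: 19.6
finger_force: 45.8
```

Emit:
play_rows(moves=[[[1,0,-0.001,0,0],[1,0,-0.001,-0.001,0],[1,0,-0.001,-0.001,0],[0.9,0,-0.001,-0.001,0],[0.8,0,-0.001,-0.001,0],[0.6,0,-0.001,-0.001,0],[0.3,0,-0.001,-0.001,0],[0,0,-0.001,-0.001,0]]], newtons=20)

```text
time: 25.65
eef_pos: [629.1, -178.3, 153.1]
orientation: [-2.081, -2.352, 0.001]
contact_force: [1.0, 0.2, 0.1]
gripper_width: 69.5
finger_force: 0.0
```

Emit:
play_rows(moves=[[[0,0,0,0,0],[0,0,0,0,0],[0,0,0,-0.03,0],[0,0,0,-0.08,0],[0,0,0,-0.15,0],[0,0,0,-0.22,0],[0,0,0,-0.28,0],[0,0,0,-0.3,0]]])

```text
time: 26.65
eef_pos: [630.2, -178.5, 307.5]
orientation: [2.078, 2.349, 0.004]
contact_force: [-0.4, 0.6, -0.4]
gripper_width: 85.5
finger_force: 0.0
```

```bash
python3 - <<'E'
from h import *
go(*rk(50,0),300,7)
p,d,K=look('side','pics/x.png'); w=world(d,K); q=w.reshape(-1,3)-[*C0,0]
c,s=np.cos(a0),np.sin(a0); r=np.stack([c*q[:,0]+s*q[:,1],-s*q[:,0]+c*q[:,1],q[:,2]],-1)
for z0 in (50,65,80,95,150,165,180):
  for x0 in ((15,85) if z0<140 else (50,)):
    m=(abs(r[:,1])<40)&(abs(r[:,2]-z0)<7)&(abs(r[:,0]-x0)<20)
    if m.sum()>3: print(z0,x0,m.sum(),np.round(np.percentile(r[m,0],[2,98]),1),np.round(np.percentile(r[m,1],[2,98]),1),np.round(np.percentile(r[m,2],98),1))
cv2.imwrite('pics/s6.png',cv2.convertScaleAbs(cv2.resize(p[120:400,220:440,::-1],None,fx=2.1,fy=2.1),alpha=1.6))
E
```

```text
t 26.65 yaw 6.99 tilt [ 0.006 -0.002] pos [ 630.2 -178.5  307.5] w 85.5 ff 0.0 F [-0.4  0.6 -0.4] j6 1.17
cmd [-0.003 -0.002  0.015] turn -0.0
50 15 41 [13.7 19.2] [-15.9  17.3] 56.5
65 15 33 [13.8 18.3] [-15.8  13.2] 71.0
65 85 32 [83.4 88.9] [-16.1  16.5] 71.1
80 15 38 [13.8 18.6] [-16.4  14. ] 86.4
80 85 43 [83.2 88.9] [-16.5  12.9] 86.6
95 15 41 [13.8 19.2] [-15.6  15.9] 101.6
95 85 32 [83.7 90. ] [-16.3   5. ] 101.0
150 50 61 [41.2 60.5] [-9.3  8. ] 156.6
165 50 65 [41.4 60.8] [-9.3  9.9] 171.5
180 50 67 [41.2 59.7] [-9.7  7.5] 186.6
```

View pics/s6.png

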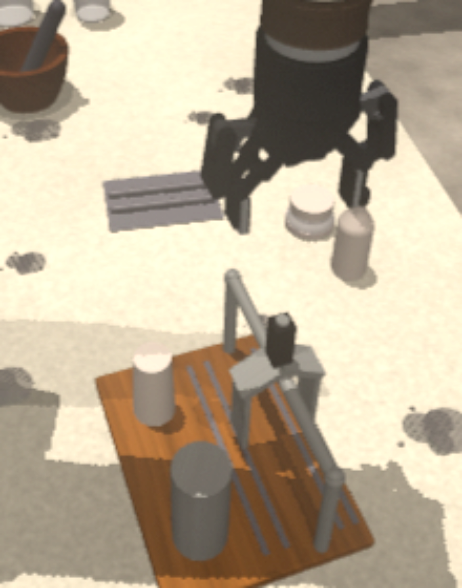

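The paddle hangs square and upright on the rail, hub up (crop px 281,340), with a blade on each side. The beaker (200,505) and cup (153,388) are in place, and the gripper is clear of everything.

```bash
python3 -c "
from rig import arm
print(arm.sign_off())"
```

```text
the job is handed in; nothing more can be done
None
```

The job is handed in, finished at about 27 s of the 67 s allowed: the beaker stands upside down over the free peg with its rim flat on the deck, the paddle hangs square over the rail with its hub up, and the arm never touched the small cup, jar, bottle or mortar.

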